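# Lid the printed parts boxes

## Task

The lids on the glass print plate belong to two of the three green printed boxes standing open beside it. Close those two boxes: put each lid, handle up, on the box it fits, turned so that its sides run flush with the box's sides, and fully home so that its rim sits on the box's shoulder all round. The boxes stay standing about where they are, and the smallest box, which has no lid, and the bracket on the plate are left alone.

Things in the scene. Friction and masses are not known exactly. Their poses are not given: they have to be found in the camera images.
- square_box: Open square box, green print, 74 x 74 mm outside, loose on the table, about 0.25 kg. Origin: centre of underside, x and y along its sides, z up. Walls rise 50 mm to a flat shoulder 4 mm wide; inside it a neck, 66 x 66 mm outside, rises 13 mm more (7 mm straight, then drawn in 3 mm per side as a lead-in); top at 63 mm. Green discs lie in it.
- oblong_box: Open oblong box, green print, 92 mm (its x) x 60 mm (its y) outside, loose on the table, about 0.25 kg. Origin: centre of underside, z up. Made like the square one: shoulder 50 mm high and 4 mm wide, neck 84 x 52 mm outside with the same 13 mm rise and lead-in, top at 63 mm.
- small_box: Smallest open box, green print, 56 x 56 mm outside, 63 mm high, loose on the table among the others and made like them; neither lid fits it. Left alone. Origin: centre of underside.
- square_lid: Square box's lid, green, 74 x 74 mm, lying handle up, loose, on the plate, 0.05-0.1 kg. Origin: centre of the skirt's lower rim, x, y along sides, z up. Skirt 15 mm deep, opening 69 x 69 mm (1.5 mm play per side); flat top at 19 mm. On it a centred grip fin: 50 mm along x, 12 mm thick along y, up to 45 mm. Fits in any quarter turn; home when its origin is 50 mm above the box's.
- oblong_lid: Oblong box's lid, green, 92 mm (x) x 60 mm (y), lying handle up, loose, on the plate, 0.05-0.1 kg. Origin: centre of the skirt's lower rim, z up. Skirt 15 mm deep, opening 87 x 55 mm (1.5 mm play per side); flat top at 19 mm. On it a centred grip fin: 50 mm along x, 12 mm thick along y, up to 45 mm. Fits either way round; home when its origin is 50 mm above the box's.
- plate: Glass print plate, white below, 235 x 235 x 4 mm, with a thin green line round its edge, fixed flat on the table; the lids and a bracket lie on it. Origin: centre of its underside.
- bracket: Small green printed angle bracket, 40 x 30 mm, 30 mm high, loose near a corner of the plate. Left alone. Origin: centre of its underside.
Not all that is in view belongs to the job. Leave any black or purple look-alike of the square_lid alone.

How it is judged:
By the outcome, as a careful person would: the job done as asked, in the order asked, and still so for the second after the job is handed in, with the robot touching nothing.
It also fails if it takes over 48 s, if anything falls off the work surface, if the arm or the gripper's body presses on something with over 40 N, if the wrist force passes 120 N, or if a joint passes its speed limit or range.

## Robot

A 6-joint arm with a two-finger parallel gripper is mounted at the origin on the work surface. World frame = base frame: x ahead of the robot, y to its left, z up, the work surface at z = 0. Lengths are in mm, angles in rad, forces in N, time in s.
With the tool pointing down it reaches from about 275 to 750 mm from the base axis. Payload 10.2 kg.
Tool frame: the origin (TCP) lies between the finger pads; the fingertips stand 25 mm ahead of it and the grasp point (between the pads) lies 6 mm ahead of it; z points along the fingers, y is the line along which they close (so a half turn about z gives the same grasp; the last joint's range is limited). The gripper opens to 85 mm and grips with 20 to 120 N. Pads are 22 mm wide; open, the fingers measure 114 mm over their backs; the gripper's body (76 mm by 85 mm) begins 54 mm behind the grasp point. The pads swing forward as they close: fully open they stand 13 mm farther back than shut.
Start: joints at [-1.545, 0.313, 1.498, -0, 1.331, -0.223], TCP at [129.263, -508.844, 256.294] pointing down, gripper open.
Joint ranges: [-2.94, 2.94], [-0.97, 2.17], [0.19, 2.56], [-1.23, 4.37], [0.02, 3.11], [-2.88, 2.88]. Speed limits (rad/s): [2.39, 2.39, 3.01, 3.14, 3.14, 3.14].

## Interface

Orientations are given as a unit quaternion [w, x, y, z].
In Python, from rig import ctrl, eyes, finish_job gives the robot as it stands.
- The arm moves only by the tool step_arm, never from a script. Its argument "increments" is a list of rows, each an object of numbers: "dx", "dy", "dz": the shift along the tool's x, y, z in units of 25 mm (1.0 is 25 mm); "wx", "wy", "wz": the turn, a rotation vector about the tool's x, y, z in units of 6 degrees (1.0 is 6 degrees). A call has 1 to 5 rows; each row shifts and turns the commanded pose from where the row before left it, along the tool's axes as they then stand; what a row does not reach is not made up. A row lasts 1/10 s, in which the tool goes at most 50 mm and 8.59 degrees, less where a joint would pass 70% of its speed; a pose out of reach is approached as far as the arm can. A call is refused whole if a number of a shift passes 1 or a number of a turn 1, either way. A call with a gripper value outside its range is refused whole. "fingers" is the finger opening in mm, from 0 to 85.4, set as the call begins (left out, the last holds). The fingers move at their own pace and stop on an object; "squeeze" is the grip in N (left out, the last holds). Time passes only in rows, so rows that do not move let the fingers close. It gives the time, the measured TCP pose, the force, the opening and the grip force at its end, in the units of the state.
- ctrl.sense(): the state, without advancing time (a new reading comes with each control period).
- eyes.capture(name): name is "scene" or "top" or "wrist"; returns a dict with "frame" (480x640x3 uint8, blue, green, red), "fx", "fy", "cx", "cy" (pixels), "R" (3x3) and "t" (3): a world point X has camera coordinates R X + t; the wrist camera has in their place "tool_from_camera" (4x4, takes a point from camera to tool coordinates, whose origin is the TCP and whose axes are the flange's). Camera axes: x right, y down, z forward; pixel columns grow to the right and rows downward; lengths in mm; the calibration is good to about 2 mm. A picture is of the moment at which its call begins: read the wrist's pose just before it. There is no depth.
- finish_job(): hands the job in; it is judged then, once.
Trained networks look in the newest picture that a camera, given by its name, has taken for a name from the list of things; names that differ only in an ending like _2 or _b are one class to them, and where a whole thing is asked for, a point or a joint stands for the part that bears it (a point fixed in the world has none). Each returns a list of dicts, best first, with "p" (0 to 1); they miss things now and then, are a little off and sometimes report something else, mostly with a low value. They report only what shows in the picture. A call takes as long as a camera call. They do not tell look-alikes from the thing itself.
- eyes.cut_out(camera, label): "mask" (480x640 bool, what is visible of it).
- eyes.landmark_of(camera, label): "point" ([x, y, z] in mm, in the coordinates of the camera as it stood for that picture, good to about 4 mm: a listed point, or the origin of a listed thing).
The state is a dict: "time_s": time; "joints": joint angles; "dq": joint speeds; "tau": joint torques, N m; "eef_pos": TCP position; "ee_rot": TCP orientation; "force": force on the tool from outside, world axes, zero at the start; "wrist_torque": the same for the moment, N m; "grip_width": opening from 0.0 (shut) to 1.0 (fully open); "grip_force": force on a finger pad.
Only numpy, scipy, OpenCV 4.12 (cv2) and the standard library are available. Lean on these libraries where they do the work, as an engineer would, in place of code of your own. Each camera call takes 0.05 s, during which the arm holds its last target. There are 200 camera calls.

## Working session

There is one attempt and no reset: what is moved stays moved. The work goes in short steps, Python scripts to look and compute and a tool call to move; the robot and the scene stay as the last step left them, time stands still between calls to the robot, and variables do not carry over. Pictures are saved under pics/ and viewed, at most 10 in all, crops included, and the job is handed in when it is done.

Besides the shell and the picture viewer there is one more tool, called after "Call:" in YAML: its name, and indented under it one key for each argument. step_arm: Moves the arm, as the interface text tells. Its arguments: {"type":"object","properties":{"increments":{"type":"array"},"fingers":{"type":"number"},"squeeze":{"type":"number"}},"required":["increments"]}

```bash
ls; mkdir -p pics; cat > h.py <<'E'
import numpy as np,cv2
from rig import ctrl,eyes,finish_job
from scipy.spatial.transform import Rotation as Ro
def cam(c,st=None):
    if 'R' in c: return np.array(c['R']),np.array(c['t'])
    q=st['ee_rot'];T=np.eye(4);T[:3,:3]=Ro.from_quat([q[1],q[2],q[3],q[0]]).as_matrix();T[:3,3]=st['eef_pos']
    W=np.linalg.inv(T@np.array(c['tool_from_camera']));return W[:3,:3],W[:3,3]
def world(p,R,t): return R.T@(np.array(p)-t)
def ray(uv,c,R,t,z):
    d=R.T@np.array([(uv[0]-c['cx'])/c['fx'],(uv[1]-c['cy'])/c['fy'],1]);o=-R.T@t
    return o+d*(z-o[2])/d[2]
def pix(X,c,R,t):
    p=R@np.array(X)+t;return np.array([c['fx']*p[0]/p[2]+c['cx'],c['fy']*p[1]/p[2]+c['cy']])
E
python3 - <<'E'
from h import *
st=ctrl.sense();print(st)
for n in ['top','scene']:
    c=eyes.capture(n);R,t=cam(c);cv2.imwrite(f'pics/{n}1.png',c['frame'])
    print(n,c['fx'],-R.T@t)
    for l in ['square_box','oblong_box','small_box','square_lid','oblong_lid','plate','bracket']:
        for o in eyes.landmark_of(n,l)[:3]:
            w=world(o['point'],R,t);print(l,round(o['p'],2),w.round(),pix(w,c,R,t).round())
E
```

```text
pics
{'time_s': 0.0, 'joints': array([-1.54541183e+00,  3.13447610e-01,  1.49845083e+00,  3.77310148e-05,
        1.33099959e+00, -2.23406791e-01]), 'dq': array([ 0.00046523, -0.00090067,  0.00136924,  0.00244831, -0.00114917,
        0.00084326]), 'tau': array([-5.77589199e-04, -4.12261534e+01, -2.59743655e+01, -2.10795697e-04,
        4.15896939e-03,  1.10229581e-05]), 'eef_pos': array([ 129.2593318 , -508.60319128,  255.73110409]), 'ee_rot': array([-6.47681665e-04,  9.92273180e-01,  1.24070584e-01,  8.27510290e-05]), 'force': array([0.01324399, 0.43079965, 0.20017705]), 'wrist_torque': array([ 0.01666296, -0.00485947, -0.0038066 ]), 'grip_force': 0.0, 'grip_width': 0.9993399315072822}
top 527.3016013204997 [ 376.09007671   74.15604842 1207.12670233]
square_box 0.82 [ 527. -278.    1.] [473. 273.]
oblong_box 0.91 [ 626. -144.   -3.] [414. 230.]
oblong_box 0.31 [484. 307.   4.] [218. 286.]
small_box 0.63 [ 491. -143.   -2.] [414. 288.]
square_lid 0.61 [568. 433.   2.] [165. 248.]
square_lid 0.59 [704. 461.   2.] [158. 191.]
square_lid 0.58 [637. 267.   2.] [239. 221.]
oblong_lid 0.88 [495. 186.   4.] [271. 282.]
plate 0.67 [560. 221.   2.] [257. 254.]
bracket 0.82 [487. 305.  -0.] [219. 285.]
scene 455.3144027420969 [966.0473161  581.09577916 951.76990292]
square_box 0.71 [ 530. -282.    1.] [270. 158.]
oblong_box 0.55 [ 629. -149.    1.] [266. 202.]
small_box 0.8 [ 492. -144.    4.] [308. 181.]
square_lid 0.9 [572. 429.  -2.] [430. 358.]
square_lid 0.76 [635. 264.   0.] [359. 317.]
square_lid 0.66 [703. 464.   5.] [395. 408.]
oblong_lid 0.87 [497. 183.   3.] [382. 262.]
plate 0.69 [563. 220.  -0.] [371. 287.]
bracket 0.73 [490. 302.   6.] [418. 295.]
```

```bash
python3 - <<'E'
import cv2
im=cv2.imread('pics/top1.png');cv2.imwrite('pics/top1c.png',cv2.resize(im[170:330,130:530],None,fx=2,fy=2,interpolation=cv2.INTER_CUBIC))
E
```

```text
(no output)
```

View pics/top1c.png

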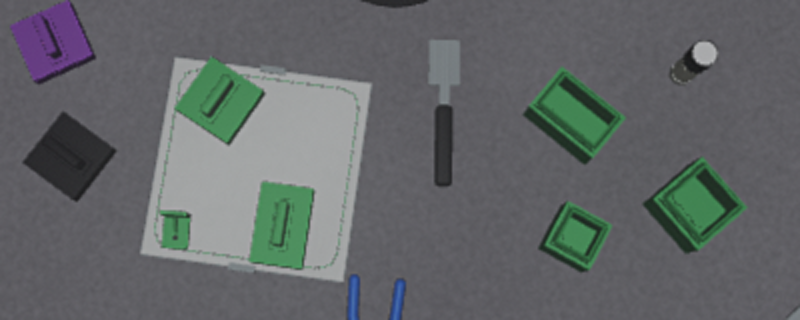

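View pics/scene1.png

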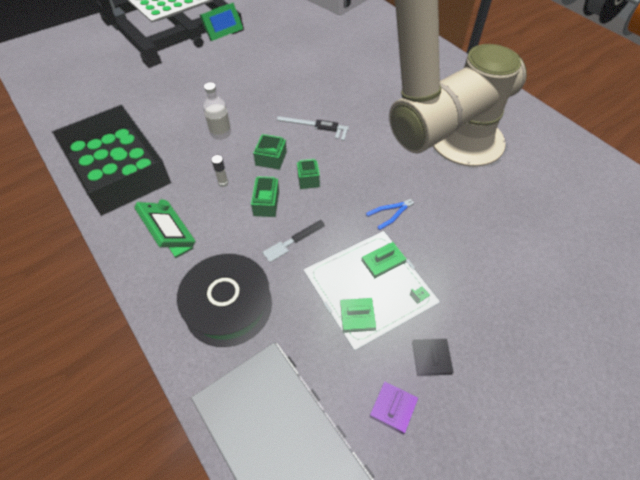

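Square-lid candidates in the top image are purple (158,191), black (165,248) and green (239,221). The crop confirms that the green one, on the plate, fits. The two lids in use are green at (239,221) and (271,282). Next I fit the poses by silhouette.

```bash
cat >> h.py <<'E'
from scipy.optimize import minimize
def slab(hx,hy,z0,z1): return np.array([[a*hx,b*hy,z] for z in (z0,z1) for a,b in((-1,-1),(1,-1),(1,1),(-1,1))],float)
def model(n):
    if 'lid' in n:
        hx,hy=(37,37) if n[0]=='s' and n[1]=='q' else (46,30)
        return [slab(hx,hy,0,19),slab(25,6,19,45)]
    hx,hy={'square_box':(37,37),'oblong_box':(46,30),'small_box':(28,28)}[n]
    return [slab(hx,hy,0,50),np.vstack([slab(hx-4,hy-4,50,57),slab(hx-7,hy-7,63,63)])]
def render(n,x,y,a,z,c,R,t,S=4):
    m=np.zeros((480,640),np.uint8);big=None
    A=Ro.from_euler('z',a).as_matrix();P=[(p@A.T+[x,y,z])@R.T+t for p in model(n)]
    u=[np.c_[c['fx']*p[:,0]/p[:,2]+c['cx'],c['fy']*p[:,1]/p[:,2]+c['cy']] for p in P]
    al=np.vstack(u);o=np.floor(al.min(0))-4;s=np.ceil(al.max(0)).astype(int)+4-o.astype(int)
    big=np.zeros((s[1]*S,s[0]*S),np.uint8)
    for q in u: cv2.fillConvexPoly(big,cv2.convexHull(np.round(((q-o+.5)*S-.5)*16).astype(np.int32)),255,shift=4)
    sm=cv2.resize(big,(int(s[0]),int(s[1])),interpolation=cv2.INTER_AREA)/255.
    f=np.zeros((480,640));x0,y0=o.astype(int);X0,Y0=max(x0,0),max(y0,0);X1,Y1=min(x0+s[0],640),min(y0+s[1],480)
    if X1>X0 and Y1>Y0: f[Y0:Y1,X0:X1]=sm[Y0-y0:Y1-y0,X0-x0:X1-x0]
    return f
def fit(n,p0,z,views,angs=None):
    """views: list of (mask,c,R,t)"""
    def cost(p): return sum(np.abs(render(n,p[0],p[1],p[2],z,c,R,t)-m).sum()/max(m.sum(),1) for m,c,R,t in views)
    best=None
    for a in (np.radians(np.arange(-90,90,15)) if angs is None else angs):
        p=np.array([*p0,a]);r=minimize(cost,p,method='Nelder-Mead',options=dict(initial_simplex=[p,p+[6,0,0],p+[0,6,0],p+[0,0,.15]],xatol=.02,fatol=1e-5))
        if best is None or r.fun<best.fun: best=r
    return best
def green(f,box=None):
    h=cv2.cvtColor(f,cv2.COLOR_BGR2HSV);return cv2.inRange(h,(50,80,25),(80,255,255))>0
E
python3 - <<'E'
from h import *
init={'square_box':(528,-280,0),'oblong_box':(627,-146,0),'small_box':(491,-143,0),'square_lid':(636,266,4),'oblong_lid':(496,185,4)}
V={}
for n in ['top','scene']:
    c=eyes.capture(n);R,t=cam(c)
    for l in init:
        px=pix([*init[l][:2],30],c,R,t)
        for o in eyes.cut_out(n,l):
            ys,xs=np.nonzero(o['mask'])
            if np.hypot(xs.mean()-px[0],ys.mean()-px[1])<15: V.setdefault(l,[]).append((o['mask'].astype(float),c,R,t));break
for l,(x,y,z) in init.items():
    for v in ([V[l]]+[[k] for k in V[l]]):
        r=fit(l,(x,y),z,v);print(l,len(v),r.x[:2].round(1),np.degrees(r.x[2]).round(1),round(r.fun/len(v),3))
E
```

```text
square_box 2 [ 527.1 -279.4] -48.5 0.066
square_box 1 [ 526.2 -277.7] -48.9 0.032
square_box 1 [ 526.6 -282.6] -48.3 0.044
oblong_box 1 [ 625.4 -143.1] 51.2 0.061
oblong_box 1 [ 625.4 -143.1] 51.2 0.061
small_box 2 [ 488. -144.] -28.0 0.087
small_box 1 [ 487.1 -142.9] -28.7 0.065
small_box 1 [ 487.2 -146.6] -117.7 0.057
square_lid 2 [637.9 263. ] 58.0 0.059
square_lid 1 [637.4 264.2] -32.6 0.044
square_lid 1 [637.8 261.4] -31.1 0.042
oblong_lid 2 [494.  184.5] -6.1 0.068
oblong_lid 1 [494.1 186. ] -6.0 0.04
oblong_lid 1 [493.4 182.5] -6.4 0.04
```

```bash
cat >> h.py <<'E'
def plan(x,y,z,yawdeg,st=None):
    "total tool-axis increments (units): apply turn first or keep fixed axes; shifts given for yaw fixed at current"
    st=st or ctrl.sense();q=st['ee_rot'];M=Ro.from_quat([q[1],q[2],q[3],q[0]]).as_matrix()
    T=np.array([[np.cos(np.radians(yawdeg)),np.sin(np.radians(yawdeg)),0],[np.sin(np.radians(yawdeg)),-np.cos(np.radians(yawdeg)),0],[0,0,-1]]).T
    w=Ro.from_matrix(M.T@T).as_rotvec(degrees=True)/6
    d=np.array([x,y,z])-st['eef_pos']
    print('t',st['time_s'],'pos',np.round(st['eef_pos'],1),'yaw',np.degrees(np.arctan2(M[1,0],M[0,0])).round(2),'j',np.degrees(st['joints']).round(),
     '\nshift in current axes',(M.T@d/25).round(3),'in target axes',(T.T@d/25).round(3),'turn',w.round(3))
E
python3 - <<'E'
from h import *
c=eyes.capture('wrist');print(np.array(c['tool_from_camera']).round(3),c['fx'],c['cx'],c['cy'])
plan(560,-205,330,14.3);plan(560,-205,330,-6)
E
```

```text
[[-0.0000e+00 -9.5500e-01 -2.9700e-01  7.6792e+01]
 [ 1.0000e+00 -0.0000e+00 -1.0000e-03  4.7300e-01]
 [ 1.0000e-03 -2.9700e-01  9.5500e-01 -1.1626e+02]
 [ 0.0000e+00  0.0000e+00  0.0000e+00  1.0000e+00]] 430.02126388021975 318.81967439747353 240.91307510367912
t 1.45 pos [ 129.3 -508.8  256.3] yaw 14.25 j [-89.  18.  86.   0.  76. -13.] 
shift in current axes [19.691 -7.537 -2.948] in target axes [19.697 -7.521 -2.949] turn [-0.    -0.    -0.008]
t 1.45 pos [ 129.3 -508.8  256.3] yaw 14.25 j [-89.  18.  86.   0.  76. -13.] 
shift in current axes [19.691 -7.537 -2.948] in target axes [ 15.864 -13.888  -2.949] turn [-0.    -0.     3.376]
```

Call:
step_arm:
  increments:
    - {"dx": 1, "dy": -0.38, "dz": -0.15}
    - {"dx": 1, "dy": -0.38, "dz": -0.15}
    - {"dx": 1, "dy": -0.38, "dz": -0.15}
    - {"dx": 1, "dy": -0.38, "dz": -0.15}
    - {"dx": 1, "dy": -0.38, "dz": -0.15}
  fingers: 40
  squeeze: 40

```text
invalid input at $.increments[0]: expected keys dx, dy, dz, wx, wy, wz
```

Call:
step_arm:
  increments:
    - {"dx": 1, "dy": -0.38, "dz": -0.15}
    - {"dx": 1, "dy": -0.38, "dz": -0.15}
    - {"dx": 1, "dy": -0.38, "dz": -0.15}
    - {"dx": 1, "dy": -0.38, "dz": -0.15}
    - {"dx": 1, "dy": -0.38, "dz": -0.15}

```text
invalid input at $.increments[0]: expected keys dx, dy, dz, wx, wy, wz
```

Call:
step_arm:
  increments:
    - {"dx": 1, "dy": -0.38, "dz": -0.15}
    - {"dx": 1, "dy": -0.38, "dz": -0.15}
    - {"dx": 1, "dy": -0.38, "dz": -0.15}
    - {"dx": 1, "dy": -0.38, "dz": -0.15}
    - {"dx": 1, "dy": -0.38, "dz": -0.15}

```text
invalid input at $.increments[0]: expected keys dx, dy, dz, wx, wy, wz
```

Call:
step_arm:
  increments:
    - {"dx": 1, "dy": -0.38, "dz": -0.15}
    - {"dx": 1, "dy": -0.38, "dz": -0.15}
    - {"dx": 1, "dy": -0.38, "dz": -0.15}
    - {"dx": 0.7, "dy": -0.38, "dz": -0.15}
    - {}

```text
invalid input at $.increments[0]: expected keys dx, dy, dz, wx, wy, wz
```

```bash
cat > w.py <<'E'
from h import *
import sys
def wfit(tag,init,view=True):
    st=ctrl.sense();c=eyes.capture('wrist');R,t=cam(c,st);im=c['frame'].copy();cv2.imwrite(f'pics/{tag}.png',im);out={}
    for l,(x,y,z,a) in init.items():
        px=pix([x,y,z+30],c,R,t)
        for o in eyes.cut_out('wrist',l):
            ys,xs=np.nonzero(o['mask'])
            if np.hypot(xs.mean()-px[0],ys.mean()-px[1])<25:
                g=np.isin(1,1) and o['mask'].astype(float)
                edge=xs.min()<2 or ys.min()<2 or xs.max()>637 or ys.max()>477
                r=fit(l,(x,y),z,[(g,c,R,t)],[np.radians(a)]);out[l]=r.x
                print(l,r.x[:2].round(1),np.degrees(r.x[2]).round(2),round(r.fun,3),'EDGE' if edge else '',px.round())
                rm=(render(l,*r.x,z,c,R,t)>.5).astype(np.uint8);cv2.drawContours(im,cv2.findContours(rm,0,2)[0],-1,(0,0,255),1);break
        else: print(l,'missing',px.round())
    cv2.imwrite(f'pics/{tag}_o.png',im);return out
B={'square_box':(527,-279,0,-48.5),'oblong_box':(625.4,-143,0,51),'small_box':(488,-144,0,-28)}
L={'square_lid':(638,263,4,-32),'oblong_lid':(494,184.5,4,-6)}
E
python3 -c "
from w import *
wfit('w1',B);plan(560,-205,330,14.3)"
```

```text
square_box missing [  73. -645.]
oblong_box missing [ -236. -1126.]
small_box missing [-200. -631.]
t 1.65 pos [ 129.3 -508.8  256.3] yaw 14.25 j [-89.  18.  86.  -0.  76. -13.] 
shift in current axes [19.692 -7.537 -2.949] in target axes [19.698 -7.522 -2.948] turn [-0.     0.    -0.008]
```

View pics/w1_o.png

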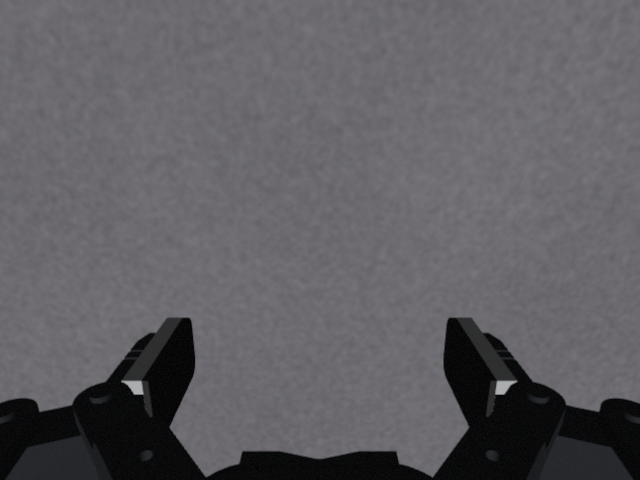

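The wrist view shows only the fingers and bare table, because the moves were refused: every row needs all six keys. I'll resend with full rows.

Call:
step_arm:
  increments:
    - {"dx": 1, "dy": -0.36, "dz": -0.15, "wx": 0, "wy": 0, "wz": 0}
    - {"dx": 1, "dy": -0.36, "dz": -0.15, "wx": 0, "wy": 0, "wz": 0}
    - {"dx": 1, "dy": -0.36, "dz": -0.15, "wx": 0, "wy": 0, "wz": 0}
    - {"dx": 1, "dy": -0.36, "dz": -0.15, "wx": 0, "wy": 0, "wz": 0}
    - {"dx": 1, "dy": -0.36, "dz": -0.15, "wx": 0, "wy": 0, "wz": 0}
  fingers: 40
  squeeze: 40

```text
time_s: 2.15
eef_pos: [240.1, -433.8, 275.2]
ee_rot: [0.0, 0.992, 0.124, 0.0]
force: [-0.0, -0.8, -0.8]
grip_width: 0.467
grip_force: 0.0
```

Call:
step_arm:
  increments:
    - {"dx": 1, "dy": -0.36, "dz": -0.15, "wx": 0, "wy": 0, "wz": 0}
    - {"dx": 1, "dy": -0.36, "dz": -0.15, "wx": 0, "wy": 0, "wz": 0}
    - {"dx": 1, "dy": -0.36, "dz": -0.15, "wx": 0, "wy": 0, "wz": 0}
    - {"dx": 1, "dy": -0.36, "dz": -0.15, "wx": 0, "wy": 0, "wz": 0}
    - {"dx": 1, "dy": -0.36, "dz": -0.15, "wx": 0, "wy": 0, "wz": 0}

```text
time_s: 2.65
eef_pos: [350.2, -359.3, 294.0]
ee_rot: [0.0, 0.992, 0.124, 0.0]
force: [-0.4, 0.1, -0.1]
grip_width: 0.47
grip_force: 0.0
```

Call:
step_arm:
  increments:
    - {"dx": 1, "dy": -0.36, "dz": -0.15, "wx": 0, "wy": 0, "wz": 0}
    - {"dx": 1, "dy": -0.36, "dz": -0.15, "wx": 0, "wy": 0, "wz": 0}
    - {"dx": 1, "dy": -0.36, "dz": -0.15, "wx": 0, "wy": 0, "wz": 0}
    - {"dx": 1, "dy": -0.36, "dz": -0.15, "wx": 0, "wy": 0, "wz": 0}
    - {"dx": 1, "dy": -0.36, "dz": -0.15, "wx": 0, "wy": 0, "wz": 0}

```text
time_s: 3.15
eef_pos: [460.3, -284.9, 312.7]
ee_rot: [0.0, 0.992, 0.124, 0.0]
force: [-0.9, 0.7, -0.1]
grip_width: 0.472
grip_force: 0.0
```

Call:
step_arm:
  increments:
    - {"dx": 1, "dy": -0.36, "dz": -0.15, "wx": 0, "wy": 0, "wz": 0}
    - {"dx": 1, "dy": -0.36, "dz": -0.15, "wx": 0, "wy": 0, "wz": 0}
    - {"dx": 1, "dy": -0.36, "dz": -0.15, "wx": 0, "wy": 0, "wz": 0}
    - {"dx": 1, "dy": -0.36, "dz": -0.15, "wx": 0, "wy": 0, "wz": 0}
    - {"dx": 0.5, "dy": 0, "dz": 0, "wx": 0, "wy": 0, "wz": 0}

```text
time_s: 3.65
eef_pos: [561.1, -221.5, 327.9]
ee_rot: [0.0, 0.992, 0.125, 0.0]
force: [-0.0, -0.5, 0.4]
grip_width: 0.463
grip_force: 0.0
```

Call:
step_arm:
  increments:
    - {"dx": 0.5, "dy": 0, "dz": 0, "wx": 0, "wy": 0, "wz": 0}
    - {"dx": 0, "dy": 0, "dz": 0, "wx": 0, "wy": 0, "wz": 0}
    - {"dx": 0, "dy": 0, "dz": 0, "wx": 0, "wy": 0, "wz": 0}

```text
time_s: 3.95
eef_pos: [571.5, -220.1, 327.3]
ee_rot: [-0.0, 0.992, 0.124, -0.0]
force: [0.4, 0.2, 0.3]
grip_width: 0.469
grip_force: 0.0
```

```bash
python3 -c "
from w import *
wfit('w2',B);plan(560,-205,330,14.3)"
```

```text
square_box [ 527.6 -278. ] -49.27 0.023  [364. 246.]
oblong_box [ 627.  -143.3] 50.99 0.023  [252. 113.]
small_box [ 489.1 -143.8] -27.14 0.031  [226. 250.]
t 4.15 pos [ 571.3 -220.3  327.8] yaw 14.22 j [-32.  28.  61.  -0.  91.  44.] 
shift in current axes [-0.289 -0.704 -0.089] in target axes [-0.288 -0.704 -0.089] turn [ 0.001 -0.001 -0.013]
```

View pics/w2_o.png

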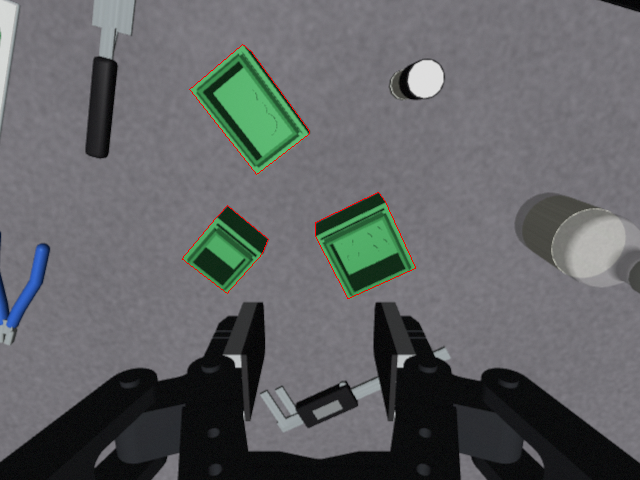

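The three fitted outlines hug the boxes: oblong (250,110), small (226,250) and square (365,246). Next, the plate.

Call:
step_arm:
  increments:
    - {"dx": 0.34, "dy": -0.97, "dz": 0, "wx": 0, "wy": 0, "wz": 0}
    - {"dx": 0.34, "dy": -0.97, "dz": 0, "wx": 0, "wy": 0, "wz": 0}
    - {"dx": 0.34, "dy": -0.97, "dz": 0, "wx": 0, "wy": 0, "wz": 0}
    - {"dx": 0.34, "dy": -0.97, "dz": 0, "wx": 0, "wy": 0, "wz": 0}
    - {"dx": 0.34, "dy": -0.97, "dz": 0, "wx": 0, "wy": 0, "wz": 0}

```text
time_s: 4.65
eef_pos: [582.8, -91.3, 327.8]
ee_rot: [0.0, 0.992, 0.124, 0.0]
force: [1.3, 0.4, 0.5]
grip_width: 0.467
grip_force: 0.0
```

Call:
step_arm:
  increments:
    - {"dx": 0.34, "dy": -0.97, "dz": 0, "wx": 0, "wy": 0, "wz": 0}
    - {"dx": 0.34, "dy": -0.97, "dz": 0, "wx": 0, "wy": 0, "wz": 0}
    - {"dx": 0.34, "dy": -0.97, "dz": 0, "wx": 0, "wy": 0, "wz": 0}
    - {"dx": 0.34, "dy": -0.97, "dz": 0, "wx": 0, "wy": 0, "wz": 0}
    - {"dx": 0.34, "dy": -0.97, "dz": 0, "wx": 0, "wy": 0, "wz": 0}

```text
time_s: 5.15
eef_pos: [594.2, 36.7, 327.8]
ee_rot: [0.0, 0.992, 0.124, 0.0]
force: [-0.2, -0.9, -0.2]
grip_width: 0.465
grip_force: 0.0
```

Call:
step_arm:
  increments:
    - {"dx": 0.34, "dy": -0.97, "dz": 0, "wx": 0, "wy": 0, "wz": 0}
    - {"dx": 0.34, "dy": -0.97, "dz": 0, "wx": 0, "wy": 0, "wz": 0}
    - {"dx": 0.34, "dy": -0.97, "dz": 0, "wx": 0, "wy": 0, "wz": 0}
    - {"dx": 0.34, "dy": -0.97, "dz": 0, "wx": 0, "wy": 0, "wz": 0}
    - {"dx": 0.34, "dy": -0.97, "dz": 0, "wx": 0, "wy": 0, "wz": 0}

```text
time_s: 5.65
eef_pos: [605.6, 164.6, 327.8]
ee_rot: [0.0, 0.992, 0.124, 0.0]
force: [0.8, -0.5, -0.1]
grip_width: 0.469
grip_force: 0.0
```

Call:
step_arm:
  increments:
    - {"dx": 0.34, "dy": -0.97, "dz": 0, "wx": 0, "wy": 0, "wz": 0}
    - {"dx": 0.34, "dy": -0.97, "dz": 0, "wx": 0, "wy": 0, "wz": 0.8}
    - {"dx": 0, "dy": 0, "dz": 0, "wx": 0, "wy": 0, "wz": 0.9}
    - {"dx": 0, "dy": 0, "dz": 0, "wx": 0, "wy": 0, "wz": 0.9}
    - {"dx": 0, "dy": 0, "dz": 0, "wx": 0, "wy": 0, "wz": 0.8}

```text
time_s: 6.15
eef_pos: [610.2, 215.0, 327.6]
ee_rot: [0.0, 0.998, -0.055, 0.0]
force: [1.4, -1.4, 0.1]
grip_width: 0.466
grip_force: 0.0
```

Call:
step_arm:
  increments:
    - {"dx": 0, "dy": 0, "dz": 0, "wx": 0, "wy": 0, "wz": 0}
    - {"dx": 0, "dy": 0, "dz": 0, "wx": 0, "wy": 0, "wz": 0}

```text
time_s: 6.35
eef_pos: [610.3, 214.9, 327.7]
ee_rot: [0.0, 0.999, -0.053, 0.0]
force: [-0.1, -0.2, 0.3]
grip_width: 0.465
grip_force: 0.0
```

```bash
python3 -c "
from w import *
o=wfit('w3',L);p=o['oblong_lid'];plan(p[0],p[1],52,np.degrees(p[2]))"
```

```text
square_lid [638.  263.5] -32.6 0.024  [265. 167.]
oblong_lid [496.2 186.6] -6.74 0.098  [360. 297.]
t 6.5 pos [610.3 215.  327.6] yaw -6.08 j [  9.  33.  53.   0.  94. 105.] 
shift in current axes [-4.419  1.615 11.024] in target axes [-4.399  1.665 11.024] turn [-0.    -0.     0.109]
```

View pics/w3_o.png

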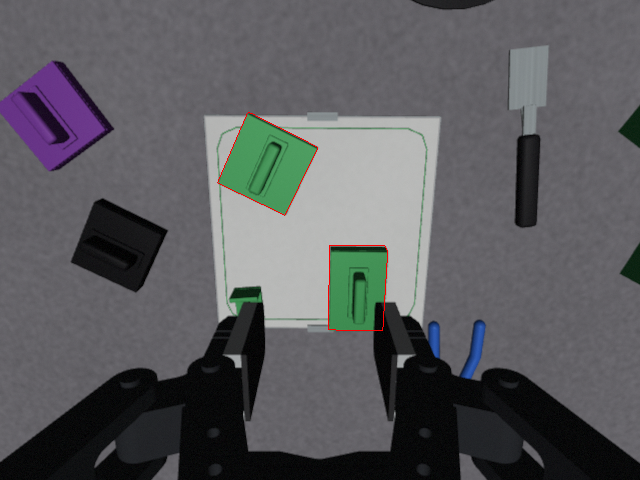

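The square-lid outline at (267,165) is exact. The right finger partly hides the oblong lid at (358,288), so I'll take a clearer look at it on the way down. The black lid (118,245) and purple lid (57,115) are the decoys.

Call:
step_arm:
  increments:
    - {"dx": -0.37, "dy": 0.32, "dz": 0.97, "wx": 0, "wy": 0, "wz": 0.05}
    - {"dx": -0.37, "dy": 0.32, "dz": 0.97, "wx": 0, "wy": 0, "wz": 0.05}
    - {"dx": -0.37, "dy": 0.32, "dz": 0.97, "wx": 0, "wy": 0, "wz": 0}
    - {"dx": -0.36, "dy": 0.32, "dz": 0.97, "wx": 0, "wy": 0, "wz": 0}
    - {"dx": 0, "dy": 0, "dz": 0, "wx": 0, "wy": 0, "wz": 0}
  fingers: 85

```text
time_s: 7.0
eef_pos: [568.4, 186.9, 227.9]
ee_rot: [0.001, 0.998, -0.059, -0.003]
force: [-0.6, -0.8, -0.4]
grip_width: 0.999
grip_force: 0.0
```

Call:
step_arm:
  increments:
    - {"dx": 0, "dy": 0, "dz": 0, "wx": 0, "wy": 0, "wz": 0}
    - {"dx": 0, "dy": 0, "dz": 0, "wx": 0, "wy": 0, "wz": 0}

```text
time_s: 7.2
eef_pos: [571.1, 187.8, 232.2]
ee_rot: [-0.0, 0.998, -0.059, 0.001]
force: [-0.3, -0.5, 0.2]
grip_width: 0.993
grip_force: 0.0
```

```bash
python3 -c "
from w import *
o=wfit('w4',{'oblong_lid':L['oblong_lid']});p=o['oblong_lid'];plan(p[0],p[1],52,np.degrees(p[2]))"
```

```text
oblong_lid [495. 186.] -6.32 0.021  [335. 307.]
t 7.3 pos [570.9 187.8 231.8] yaw -6.72 j [  7.  29.  74.   0.  77. 104.] 
shift in current axes [-3.022  0.431  7.183] in target axes [-3.01   0.405  7.19 ] turn [-0.006 -0.021 -0.068]
```

View pics/w4_o.png

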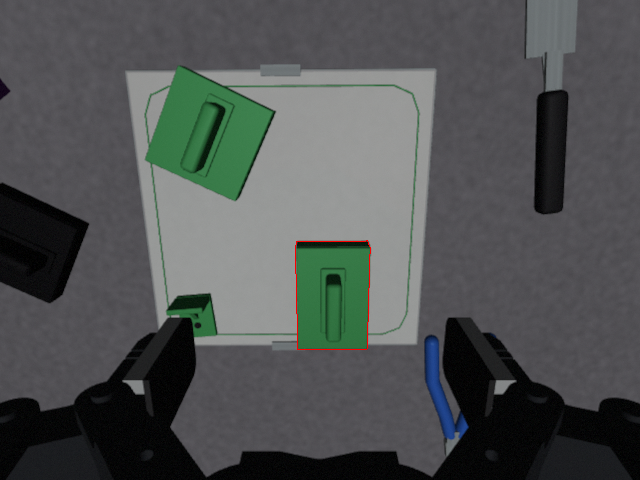

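The outline fits the oblong lid well, so I'll descend and grip.

Call:
step_arm:
  increments:
    - {"dx": -0.76, "dy": 0.11, "dz": 0.8, "wx": 0, "wy": 0, "wz": -0.07}
    - {"dx": -0.76, "dy": 0.11, "dz": 0.8, "wx": 0, "wy": 0, "wz": 0}
    - {"dx": -0.75, "dy": 0.1, "dz": 0.8, "wx": 0, "wy": 0, "wz": 0}
    - {"dx": -0.75, "dy": 0.1, "dz": 0.8, "wx": 0, "wy": 0, "wz": 0}
    - {"dx": 0, "dy": 0, "dz": 0.9, "wx": 0, "wy": 0, "wz": 0}
  fingers: 40

```text
time_s: 7.8
eef_pos: [493.0, 186.0, 128.4]
ee_rot: [-0.0, 0.999, -0.055, 0.001]
force: [0.7, 0.3, -0.4]
grip_width: 0.469
grip_force: 0.0
```

Call:
step_arm:
  increments:
    - {"dx": 0, "dy": 0, "dz": 0.9, "wx": 0, "wy": 0, "wz": 0}
    - {"dx": 0, "dy": 0, "dz": 0.9, "wx": 0, "wy": 0, "wz": 0}
    - {"dx": 0, "dy": 0, "dz": 0.7, "wx": 0, "wy": 0, "wz": 0}
    - {"dx": 0, "dy": 0, "dz": 0.6, "wx": 0, "wy": 0, "wz": 0}
    - {"dx": 0, "dy": 0, "dz": 0, "wx": 0, "wy": 0, "wz": 0}

```text
time_s: 8.3
eef_pos: [493.6, 185.6, 49.4]
ee_rot: [0.0, 0.998, -0.055, -0.001]
force: [-0.5, 0.4, 0.4]
grip_width: 0.465
grip_force: 0.0
```

Call:
step_arm:
  increments:
    - {"dx": 0, "dy": 0, "dz": 0, "wx": 0, "wy": 0, "wz": 0}
    - {"dx": 0, "dy": 0, "dz": 0, "wx": 0, "wy": 0, "wz": 0}

```text
time_s: 8.5
eef_pos: [494.7, 185.7, 51.6]
ee_rot: [-0.0, 0.998, -0.055, 0.001]
force: [0.1, -0.1, -0.5]
grip_width: 0.469
grip_force: 0.0
```

```bash
python3 -c "
from h import *
plan(495,186,51.5,-6.3)"
```

```text
t 8.5 pos [494.7 185.7  51.6] yaw -6.32 j [  8.  33.  98.   0.  49. 104.] 
shift in current axes [ 0.011 -0.013  0.006] in target axes [ 0.011 -0.013  0.006] turn [-0.005 -0.019 -0.003]
```

Call:
step_arm:
  increments:
    - {"dx": 0, "dy": 0, "dz": 0, "wx": 0, "wy": 0, "wz": 0}
    - {"dx": 0, "dy": 0, "dz": 0, "wx": 0, "wy": 0, "wz": 0}
    - {"dx": 0, "dy": 0, "dz": 0, "wx": 0, "wy": 0, "wz": 0}
    - {"dx": 0, "dy": 0, "dz": 0, "wx": 0, "wy": 0, "wz": 0}
    - {"dx": 0, "dy": 0, "dz": 0, "wx": 0, "wy": 0, "wz": 0}
  fingers: 6
  squeeze: 60

```text
time_s: 9.0
eef_pos: [494.4, 185.6, 51.3]
ee_rot: [-0.0, 0.998, -0.055, 0.001]
force: [-1.3, -0.1, 5.8]
grip_width: 0.125
grip_force: 59.2
```

Call:
step_arm:
  increments:
    - {"dx": 0, "dy": 0, "dz": -0.2, "wx": 0, "wy": 0, "wz": 0}
    - {"dx": 0, "dy": 0, "dz": -0.5, "wx": 0, "wy": 0, "wz": 0}
    - {"dx": 0, "dy": 0, "dz": -1, "wx": 0, "wy": 0, "wz": 0}
    - {"dx": 0, "dy": 0, "dz": -1, "wx": 0, "wy": 0, "wz": 0}
    - {"dx": 0, "dy": 0, "dz": -1, "wx": 0, "wy": 0, "wz": 0}

```text
time_s: 9.5
eef_pos: [493.8, 185.5, 144.9]
ee_rot: [-0.0, 0.998, -0.055, 0.0]
force: [-0.2, -0.3, -1.7]
grip_width: 0.127
grip_force: 58.4
```

```bash
python3 -c "
from h import *
plan(627,-143.3,165,51)"
```

```text
t 9.5 pos [493.8 185.5 144.9] yaw -6.32 j [  8.  25.  94.  -0.  61. 104.] 
shift in current axes [ 6.743 12.487 -0.805] in target axes [-6.87  12.417 -0.806] turn [ 1.000e-03 -4.000e-03 -9.554e+00]
```

Call:
step_arm:
  increments:
    - {"dx": 0.52, "dy": 0.96, "dz": -0.2, "wx": 0, "wy": 0, "wz": 0}
    - {"dx": 0.52, "dy": 0.96, "dz": -0.2, "wx": 0, "wy": 0, "wz": 0}
    - {"dx": 0.52, "dy": 0.96, "dz": -0.2, "wx": 0, "wy": 0, "wz": 0}
    - {"dx": 0.52, "dy": 0.96, "dz": -0.2, "wx": 0, "wy": 0, "wz": 0}
    - {"dx": 0.52, "dy": 0.96, "dz": 0, "wx": 0, "wy": 0, "wz": 0}

```text
time_s: 10.0
eef_pos: [545.9, 58.0, 164.7]
ee_rot: [0.0, 0.998, -0.055, 0.001]
force: [0.5, 0.8, -1.5]
grip_width: 0.127
grip_force: 58.5
```

Call:
step_arm:
  increments:
    - {"dx": 0.52, "dy": 0.96, "dz": 0, "wx": 0, "wy": 0, "wz": 0}
    - {"dx": 0.52, "dy": 0.96, "dz": 0, "wx": 0, "wy": 0, "wz": 0}
    - {"dx": 0.52, "dy": 0.96, "dz": 0, "wx": 0, "wy": 0, "wz": 0}
    - {"dx": 0.52, "dy": 0.96, "dz": 0, "wx": 0, "wy": 0, "wz": 0}
    - {"dx": 0.52, "dy": 0.96, "dz": 0, "wx": 0, "wy": 0, "wz": 0}

```text
time_s: 10.5
eef_pos: [596.9, -68.4, 163.9]
ee_rot: [0.0, 0.998, -0.055, 0.0]
force: [-0.2, 0.2, -0.7]
grip_width: 0.127
grip_force: 58.5
```

Call:
step_arm:
  increments:
    - {"dx": 0.52, "dy": 0.96, "dz": 0, "wx": 0, "wy": 0, "wz": 0}
    - {"dx": 0.52, "dy": 0.96, "dz": 0, "wx": 0, "wy": 0, "wz": 0}
    - {"dx": 0.5, "dy": 0.97, "dz": 0, "wx": 0, "wy": 0, "wz": 0}
    - {"dx": 0, "dy": 0, "dz": 0, "wx": 0, "wy": 0, "wz": -0.95}
    - {"dx": 0, "dy": 0, "dz": 0, "wx": 0, "wy": 0, "wz": -0.95}

```text
time_s: 11.0
eef_pos: [626.9, -144.1, 163.6]
ee_rot: [-0.0, 0.999, 0.046, -0.0]
force: [0.0, 0.7, 0.1]
grip_width: 0.128
grip_force: 58.5
```

Call:
step_arm:
  increments:
    - {"dx": 0, "dy": 0, "dz": 0, "wx": 0, "wy": 0, "wz": -0.95}
    - {"dx": 0, "dy": 0, "dz": 0, "wx": 0, "wy": 0, "wz": -0.95}
    - {"dx": 0, "dy": 0, "dz": 0, "wx": 0, "wy": 0, "wz": -0.95}
    - {"dx": 0, "dy": 0, "dz": 0, "wx": 0, "wy": 0, "wz": -0.95}
    - {"dx": 0, "dy": 0, "dz": 0, "wx": 0, "wy": 0, "wz": -0.95}

```text
time_s: 11.5
eef_pos: [626.9, -143.3, 163.9]
ee_rot: [0.0, 0.957, 0.291, 0.0]
force: [-0.0, 0.5, -1.0]
grip_width: 0.124
grip_force: 58.5
```

Call:
step_arm:
  increments:
    - {"dx": 0, "dy": 0, "dz": 0, "wx": 0, "wy": 0, "wz": -0.95}
    - {"dx": 0, "dy": 0, "dz": 0, "wx": 0, "wy": 0, "wz": -0.95}
    - {"dx": 0, "dy": 0, "dz": 0, "wx": 0, "wy": 0, "wz": -0.95}
    - {"dx": 0, "dy": 0, "dz": 0, "wx": 0, "wy": 0, "wz": 0}
    - {"dx": 0, "dy": 0, "dz": 0, "wx": 0, "wy": 0, "wz": 0}

```text
time_s: 12.0
eef_pos: [627.0, -143.3, 163.6]
ee_rot: [0.0, 0.904, 0.427, 0.0]
force: [-0.3, 1.1, -1.1]
grip_width: 0.126
grip_force: 58.5
```

```bash
python3 - <<'E'
from h import *
st=ctrl.sense();c=eyes.capture('wrist');R,t=cam(c,st);im=c['frame']
for n,p,z in(('oblong_box',(627,-143.3,np.radians(51)),0),('oblong_lid',(st['eef_pos'][0],st['eef_pos'][1],np.radians(51)),st['eef_pos'][2]-47.5)):
    rm=(render(n,*p,z,c,R,t)>.5).astype(np.uint8);cv2.drawContours(im,cv2.findContours(rm,0,2)[0],-1,(0,0,255),1)
cv2.imwrite('pics/w5.png',im)
plan(627,-143.3,97.5,51)
E
```

```text
t 12.05 pos [ 627.  -143.3  163.4] yaw 50.54 j [-23.  37.  70.  -0.  72.  16.] 
shift in current axes [ 2.000e-03 -0.000e+00  2.638e+00] in target axes [ 2.000e-03 -0.000e+00  2.638e+00] turn [ 0.001 -0.    -0.076]
```

View pics/w5.png

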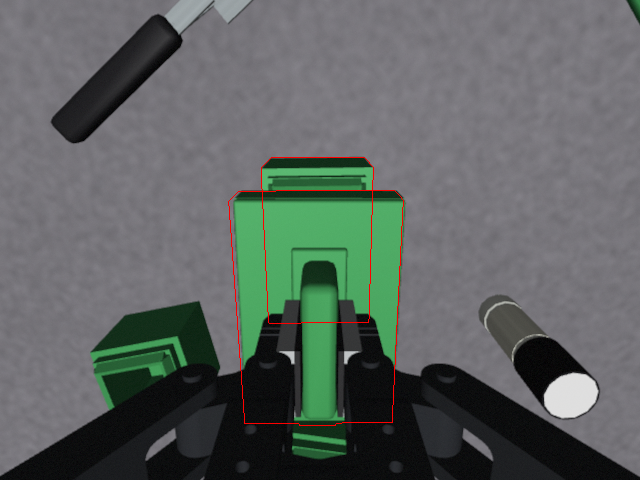

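The lid is held square, its outline parallel to the box's (box outline at 262–373, lid at 232–404, both centred near 318). I'll lower it.

Call:
step_arm:
  increments:
    - {"dx": 0, "dy": 0, "dz": 0.7, "wx": 0, "wy": 0, "wz": -0.08}
    - {"dx": 0, "dy": 0, "dz": 0.7, "wx": 0, "wy": 0, "wz": 0}
    - {"dx": 0, "dy": 0, "dz": 0.5, "wx": 0, "wy": 0, "wz": 0}
    - {"dx": 0, "dy": 0, "dz": 0.15, "wx": 0, "wy": 0, "wz": 0}
    - {"dx": 0, "dy": 0, "dz": 0.1, "wx": 0, "wy": 0, "wz": 0}

```text
time_s: 12.55
eef_pos: [627.2, -143.4, 109.4]
ee_rot: [0.0, 0.902, 0.431, 0.0]
force: [0.4, -0.2, -1.0]
grip_width: 0.126
grip_force: 58.5
```

Call:
step_arm:
  increments:
    - {"dx": 0, "dy": 0, "dz": 0.1, "wx": 0, "wy": 0, "wz": 0}
    - {"dx": 0, "dy": 0, "dz": 0.1, "wx": 0, "wy": 0, "wz": 0}
    - {"dx": 0, "dy": 0, "dz": 0.1, "wx": 0, "wy": 0, "wz": 0}
    - {"dx": 0, "dy": 0, "dz": 0.1, "wx": 0, "wy": 0, "wz": 0}
    - {"dx": 0, "dy": 0, "dz": 0, "wx": 0, "wy": 0, "wz": 0}

```text
time_s: 13.05
eef_pos: [626.9, -143.3, 99.0]
ee_rot: [-0.0, 0.902, 0.432, -0.0]
force: [0.2, 0.0, -0.6]
grip_width: 0.128
grip_force: 58.5
```

Call:
step_arm:
  increments:
    - {"dx": 0, "dy": 0, "dz": 0.06, "wx": 0, "wy": 0, "wz": 0}
    - {"dx": 0, "dy": 0, "dz": 0.04, "wx": 0, "wy": 0, "wz": 0}
    - {"dx": 0, "dy": 0, "dz": 0, "wx": 0, "wy": 0, "wz": 0}

```text
time_s: 13.35
eef_pos: [627.1, -143.4, 97.3]
ee_rot: [0.0, 0.902, 0.432, 0.0]
force: [-1.8, -0.4, 2.9]
grip_width: 0.125
grip_force: 58.9
```

Call:
step_arm:
  increments:
    - {"dx": 0, "dy": 0, "dz": 0.02, "wx": 0, "wy": 0, "wz": 0}
    - {"dx": 0, "dy": 0, "dz": 0, "wx": 0, "wy": 0, "wz": 0}

```text
time_s: 13.55
eef_pos: [627.2, -143.4, 97.3]
ee_rot: [0.0, 0.902, 0.432, 0.0]
force: [-3.7, 1.1, 7.5]
grip_width: 0.128
grip_force: 59.7
```

Call:
step_arm:
  increments:
    - {"dx": 0, "dy": 0, "dz": 0, "wx": 0, "wy": 0, "wz": 0}
    - {"dx": 0, "dy": 0, "dz": 0, "wx": 0, "wy": 0, "wz": 0}
    - {"dx": 0, "dy": 0, "dz": -0.3, "wx": 0, "wy": 0, "wz": 0}
    - {"dx": 0, "dy": 0, "dz": -0.8, "wx": 0, "wy": 0, "wz": 0}
    - {"dx": 0, "dy": 0, "dz": -1, "wx": 0, "wy": 0, "wz": 0}
  fingers: 40

```text
time_s: 14.05
eef_pos: [626.7, -143.2, 149.0]
ee_rot: [-0.001, 0.902, 0.432, -0.001]
force: [0.1, -0.3, 0.5]
grip_width: 0.466
grip_force: 0.0
```

Call:
step_arm:
  increments:
    - {"dx": 0, "dy": 0, "dz": -1, "wx": 0, "wy": 0, "wz": 0.9}
    - {"dx": 0, "dy": 0, "dz": -1, "wx": 0, "wy": 0, "wz": 0.9}
    - {"dx": 0, "dy": 0, "dz": -1, "wx": 0, "wy": 0, "wz": 0.9}
    - {"dx": 0, "dy": 0, "dz": -1, "wx": 0, "wy": 0, "wz": 0.9}
    - {"dx": 0, "dy": 0, "dz": -1, "wx": 0, "wy": 0, "wz": 0.9}

```text
time_s: 14.55
eef_pos: [626.9, -143.3, 275.3]
ee_rot: [0.0, 0.978, 0.207, 0.0]
force: [0.1, -0.5, -0.1]
grip_width: 0.465
grip_force: 0.0
```

Call:
step_arm:
  increments:
    - {"dx": 0, "dy": 0, "dz": 0, "wx": 0, "wy": 0, "wz": 0.94}
    - {"dx": 0, "dy": 0, "dz": 0, "wx": 0, "wy": 0, "wz": 0.94}
    - {"dx": 0, "dy": 0, "dz": 0, "wx": 0, "wy": 0, "wz": 0.94}
    - {"dx": 0, "dy": 0, "dz": 0, "wx": 0, "wy": 0, "wz": 0.94}
    - {"dx": 0, "dy": 0, "dz": 0, "wx": 0, "wy": 0, "wz": 0.94}

```text
time_s: 15.05
eef_pos: [627.0, -143.3, 274.2]
ee_rot: [0.0, 0.999, -0.037, 0.0]
force: [0.4, 0.8, -0.1]
grip_width: 0.47
grip_force: 0.0
```

```bash
python3 -c "
from h import *
st=ctrl.sense();c=eyes.capture('wrist');R,t=cam(c,st);cv2.imwrite('pics/w6.png',c['frame'])
for n in ['oblong_box','oblong_lid']:
  for o in eyes.landmark_of('wrist',n)[:2]: print(n,round(o['p'],2),world(o['point'],R,t).round(1))
plan(638,263.5,150,-32.6)"
```

```text
oblong_lid 0.77 [ 626.9 -141.5   51.1]
oblong_lid 0.42 [ 488.3 -144.5    1. ]
t 15.2 pos [ 627.  -143.3  274.1] yaw -3.92 j [-23.  33.  61.   0.  86.  71.] 
shift in current axes [ -0.677 -16.266   4.964] in target axes [ -8.398 -13.946   4.965] turn [-0.000e+00 -3.000e-03  4.779e+00]
```

Call:
step_arm:
  increments:
    - {"dx": -0.04, "dy": -0.96, "dz": 0, "wx": 0, "wy": 0, "wz": 0}
    - {"dx": -0.04, "dy": -0.96, "dz": 0, "wx": 0, "wy": 0, "wz": 0}
    - {"dx": -0.04, "dy": -0.96, "dz": 0, "wx": 0, "wy": 0, "wz": 0}
    - {"dx": -0.04, "dy": -0.96, "dz": 0, "wx": 0, "wy": 0, "wz": 0}
    - {"dx": -0.04, "dy": -0.96, "dz": 0, "wx": 0, "wy": 0, "wz": 0}

```text
time_s: 15.7
eef_pos: [630.4, -22.4, 274.0]
ee_rot: [0.0, 0.999, -0.034, 0.0]
force: [0.3, -1.5, -0.1]
grip_width: 0.468
grip_force: 0.0
```

Call:
step_arm:
  increments:
    - {"dx": -0.04, "dy": -0.96, "dz": 0.5, "wx": 0, "wy": 0, "wz": 0}
    - {"dx": -0.04, "dy": -0.96, "dz": 0.5, "wx": 0, "wy": 0, "wz": 0}
    - {"dx": -0.04, "dy": -0.96, "dz": 0.5, "wx": 0, "wy": 0, "wz": 0}
    - {"dx": -0.04, "dy": -0.96, "dz": 0.5, "wx": 0, "wy": 0, "wz": 0}
    - {"dx": -0.04, "dy": -0.96, "dz": 0.5, "wx": 0, "wy": 0, "wz": 0}

```text
time_s: 16.2
eef_pos: [633.9, 97.7, 211.0]
ee_rot: [0.0, 0.999, -0.034, 0.0]
force: [0.1, 1.2, -0.2]
grip_width: 0.471
grip_force: 0.0
```

Call:
step_arm:
  increments:
    - {"dx": -0.04, "dy": -0.96, "dz": 0.5, "wx": 0, "wy": 0, "wz": 0}
    - {"dx": -0.04, "dy": -0.96, "dz": 0.5, "wx": 0, "wy": 0, "wz": 0}
    - {"dx": -0.04, "dy": -0.96, "dz": 0.5, "wx": 0, "wy": 0, "wz": 0}
    - {"dx": -0.04, "dy": -0.96, "dz": 0.5, "wx": 0, "wy": 0, "wz": 0}
    - {"dx": -0.04, "dy": -0.96, "dz": 0.5, "wx": 0, "wy": 0, "wz": 0}

```text
time_s: 16.7
eef_pos: [637.4, 217.8, 148.5]
ee_rot: [-0.0, 0.999, -0.034, 0.0]
force: [0.4, -0.3, -0.6]
grip_width: 0.468
grip_force: 0.0
```

Call:
step_arm:
  increments:
    - {"dx": -0.04, "dy": -0.96, "dz": 0, "wx": 0, "wy": 0, "wz": 0}
    - {"dx": -0.04, "dy": -0.91, "dz": 0, "wx": 0, "wy": 0, "wz": 0}
    - {"dx": 0, "dy": 0, "dz": 0, "wx": 0, "wy": 0, "wz": 0.95}
    - {"dx": 0, "dy": 0, "dz": 0, "wx": 0, "wy": 0, "wz": 0.95}
    - {"dx": 0, "dy": 0, "dz": 0, "wx": 0, "wy": 0, "wz": 0.95}

```text
time_s: 17.2
eef_pos: [638.7, 263.8, 148.9]
ee_rot: [0.0, 0.983, -0.184, 0.0]
force: [-0.9, 0.9, -0.4]
grip_width: 0.466
grip_force: 0.0
```

Call:
step_arm:
  increments:
    - {"dx": 0, "dy": 0, "dz": 0, "wx": 0, "wy": 0, "wz": 0.95}
    - {"dx": 0, "dy": 0, "dz": 0, "wx": 0, "wy": 0, "wz": 0.95}
    - {"dx": 0, "dy": 0, "dz": 0, "wx": 0, "wy": 0, "wz": 0}
    - {"dx": 0, "dy": 0, "dz": 0, "wx": 0, "wy": 0, "wz": 0}

```text
time_s: 17.6
eef_pos: [638.8, 263.6, 148.9]
ee_rot: [-0.0, 0.961, -0.278, 0.0]
force: [0.2, 0.2, 0.0]
grip_width: 0.469
grip_force: 0.0
```

```bash
python3 -c "
from w import *
plan(638,263.5,51.5,-32.6);wfit('w7',{'square_lid':L['square_lid']})"
```

```text
t 17.6 pos [638.8 263.6 148.9] yaw -32.31 j [ 13.  44.  60.   0.  76. 135.] 
shift in current axes [-0.025  0.02   3.896] in target axes [-0.025  0.02   3.896] turn [-0.001 -0.     0.048]
square_lid [638.4 263.2] -32.32 0.027  [321. 250.]
```

View pics/w7_o.png

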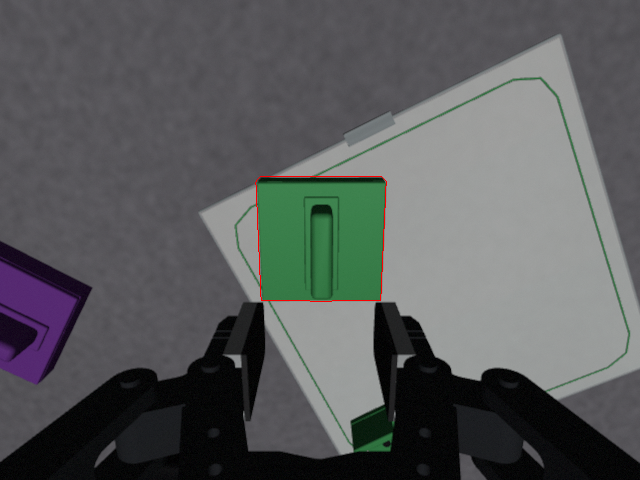

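This is the green square lid (320,240) on the plate. The fin runs along tool x and is centred between the fingers. Descend, grip, lift.

Call:
step_arm:
  increments:
    - {"dx": -0.02, "dy": 0.02, "dz": 0.8, "wx": 0, "wy": 0, "wz": 0}
    - {"dx": 0, "dy": 0, "dz": 0.9, "wx": 0, "wy": 0, "wz": 0}
    - {"dx": 0, "dy": 0, "dz": 0.9, "wx": 0, "wy": 0, "wz": 0}
    - {"dx": 0, "dy": 0, "dz": 0.7, "wx": 0, "wy": 0, "wz": 0}
    - {"dx": 0, "dy": 0, "dz": 0.4, "wx": 0, "wy": 0, "wz": 0}

```text
time_s: 18.2
eef_pos: [637.5, 263.3, 54.6]
ee_rot: [0.001, 0.96, -0.279, -0.001]
force: [0.2, 0.7, -0.3]
grip_width: 0.469
grip_force: 0.0
```

Call:
step_arm:
  increments:
    - {"dx": 0, "dy": 0, "dz": 0.18, "wx": 0, "wy": 0, "wz": 0}
    - {"dx": 0, "dy": 0, "dz": 0, "wx": 0, "wy": 0, "wz": 0}
    - {"dx": 0, "dy": 0, "dz": 0, "wx": 0, "wy": 0, "wz": 0}

```text
time_s: 18.5
eef_pos: [638.5, 263.5, 52.8]
ee_rot: [-0.0, 0.96, -0.28, 0.001]
force: [0.3, 0.1, 0.2]
grip_width: 0.467
grip_force: 0.0
```

Call:
step_arm:
  increments:
    - {"dx": 0, "dy": 0, "dz": 0, "wx": 0, "wy": 0, "wz": 0}
    - {"dx": 0, "dy": 0, "dz": 0, "wx": 0, "wy": 0, "wz": 0}
    - {"dx": 0, "dy": 0, "dz": 0, "wx": 0, "wy": 0, "wz": 0}
    - {"dx": 0, "dy": 0, "dz": 0, "wx": 0, "wy": 0, "wz": 0}
    - {"dx": 0, "dy": 0, "dz": 0, "wx": 0, "wy": 0, "wz": 0}
  fingers: 6
  squeeze: 60

```text
time_s: 19.0
eef_pos: [638.5, 263.6, 52.7]
ee_rot: [-0.0, 0.96, -0.28, 0.001]
force: [0.0, 0.6, 6.5]
grip_width: 0.129
grip_force: 60.9
```

Call:
step_arm:
  increments:
    - {"dx": 0, "dy": 0, "dz": -0.2, "wx": 0, "wy": 0, "wz": 0}
    - {"dx": 0, "dy": 0, "dz": -0.6, "wx": 0, "wy": 0, "wz": 0}
    - {"dx": 0, "dy": 0, "dz": -1, "wx": 0, "wy": 0, "wz": 0}
    - {"dx": 0, "dy": 0, "dz": -1, "wx": 0, "wy": 0, "wz": 0}
    - {"dx": 0, "dy": 0, "dz": -1, "wx": 0, "wy": 0, "wz": 0}

```text
time_s: 19.5
eef_pos: [638.0, 263.4, 148.7]
ee_rot: [-0.0, 0.96, -0.28, 0.0]
force: [-0.1, 0.6, -0.8]
grip_width: 0.125
grip_force: 60.0
```

```bash
python3 -c "
from h import *
plan(527.6,-278,210,-49.2)"
```

```text
t 19.5 pos [638.  263.4 148.7] yaw -32.54 j [ 13.  44.  60.  -0.  75. 135.] 
shift in current axes [ 7.929 20.63  -2.453] in target axes [13.509 17.492 -2.451] turn [-2.000e-03 -2.000e-03  2.776e+00]
```

Call:
step_arm:
  increments:
    - {"dx": 0.38, "dy": 0.98, "dz": -0.5, "wx": 0, "wy": 0, "wz": 0}
    - {"dx": 0.38, "dy": 0.98, "dz": -0.5, "wx": 0, "wy": 0, "wz": 0}
    - {"dx": 0.38, "dy": 0.98, "dz": -0.5, "wx": 0, "wy": 0, "wz": 0}
    - {"dx": 0.38, "dy": 0.98, "dz": -0.5, "wx": 0, "wy": 0, "wz": 0}
    - {"dx": 0.38, "dy": 0.98, "dz": -0.5, "wx": 0, "wy": 0, "wz": 0}

```text
time_s: 20.0
eef_pos: [611.8, 133.6, 210.8]
ee_rot: [-0.0, 0.96, -0.28, 0.0]
force: [0.3, 0.1, -0.4]
grip_width: 0.126
grip_force: 60.1
```

Call:
step_arm:
  increments:
    - {"dx": 0.38, "dy": 0.98, "dz": 0, "wx": 0, "wy": 0, "wz": 0}
    - {"dx": 0.38, "dy": 0.98, "dz": 0, "wx": 0, "wy": 0, "wz": 0}
    - {"dx": 0.38, "dy": 0.98, "dz": 0, "wx": 0, "wy": 0, "wz": 0}
    - {"dx": 0.38, "dy": 0.98, "dz": 0, "wx": 0, "wy": 0, "wz": 0}
    - {"dx": 0.38, "dy": 0.98, "dz": 0, "wx": 0, "wy": 0, "wz": 0}

```text
time_s: 20.5
eef_pos: [586.0, 4.8, 210.3]
ee_rot: [-0.0, 0.96, -0.28, 0.0]
force: [0.7, -0.9, -0.7]
grip_width: 0.124
grip_force: 60.1
```

Call:
step_arm:
  increments:
    - {"dx": 0.38, "dy": 0.98, "dz": 0, "wx": 0, "wy": 0, "wz": 0}
    - {"dx": 0.38, "dy": 0.98, "dz": 0, "wx": 0, "wy": 0, "wz": 0}
    - {"dx": 0.38, "dy": 0.98, "dz": 0, "wx": 0, "wy": 0, "wz": 0}
    - {"dx": 0.38, "dy": 0.98, "dz": 0, "wx": 0, "wy": 0, "wz": 0}
    - {"dx": 0.38, "dy": 0.98, "dz": 0, "wx": 0, "wy": 0, "wz": 0}

```text
time_s: 21.0
eef_pos: [560.1, -124.0, 210.3]
ee_rot: [0.0, 0.96, -0.28, 0.0]
force: [-0.2, 0.3, -1.5]
grip_width: 0.123
grip_force: 60.1
```

Call:
step_arm:
  increments:
    - {"dx": 0.38, "dy": 0.98, "dz": 0, "wx": 0, "wy": 0, "wz": 0}
    - {"dx": 0.38, "dy": 0.98, "dz": 0, "wx": 0, "wy": 0, "wz": 0}
    - {"dx": 0.38, "dy": 0.98, "dz": 0, "wx": 0, "wy": 0, "wz": 0}
    - {"dx": 0.38, "dy": 0.98, "dz": 0, "wx": 0, "wy": 0, "wz": 0}
    - {"dx": 0.38, "dy": 0.98, "dz": 0, "wx": 0, "wy": 0, "wz": 0}

```text
time_s: 21.5
eef_pos: [534.2, -252.8, 210.3]
ee_rot: [0.0, 0.96, -0.28, 0.0]
force: [-0.2, 0.5, -0.8]
grip_width: 0.122
grip_force: 60.1
```

Call:
step_arm:
  increments:
    - {"dx": 0.33, "dy": 1, "dz": 0, "wx": 0, "wy": 0, "wz": 0}
    - {"dx": 0, "dy": 0, "dz": 0, "wx": 0, "wy": 0, "wz": 0.9}
    - {"dx": 0, "dy": 0, "dz": 0, "wx": 0, "wy": 0, "wz": 0.9}
    - {"dx": 0, "dy": 0, "dz": 0, "wx": 0, "wy": 0, "wz": 0.9}
    - {"dx": 0, "dy": 0, "dz": 0, "wx": 0, "wy": 0, "wz": 0}

```text
time_s: 22.0
eef_pos: [528.1, -277.4, 210.1]
ee_rot: [0.0, 0.911, -0.413, 0.0]
force: [-0.0, 0.3, -0.4]
grip_width: 0.124
grip_force: 60.0
```

Call:
step_arm:
  increments:
    - {"dx": 0, "dy": 0, "dz": 0, "wx": 0, "wy": 0, "wz": 0}
    - {"dx": 0, "dy": 0, "dz": 0, "wx": 0, "wy": 0, "wz": 0}

```text
time_s: 22.2
eef_pos: [528.1, -277.3, 209.6]
ee_rot: [0.0, 0.911, -0.412, 0.0]
force: [0.9, 0.1, -0.7]
grip_width: 0.126
grip_force: 60.0
```

```bash
python3 - <<'E'
from h import *
st=ctrl.sense();plan(527.6,-278,98.7,-49.2,st);c=eyes.capture('wrist');R,t=cam(c,st);im=c['frame']
for n,p,z in(('square_box',(527.6,-278,np.radians(-49.2)),0),('square_lid',(st['eef_pos'][0],st['eef_pos'][1],np.radians(-49.2)),st['eef_pos'][2]-48.7)):
    rm=(render(n,*p,z,c,R,t)>.5).astype(np.uint8);cv2.drawContours(im,cv2.findContours(rm,0,2)[0],-1,(0,0,255),1)
cv2.imwrite('pics/w8.png',im)
E
```

```text
t 22.2 pos [ 528.1 -277.3  209.6] yaw -48.63 j [-39.  29.  77.   0.  74. 100.] 
shift in current axes [0.006 0.035 4.437] in target axes [0.007 0.035 4.437] turn [-0.001 -0.002  0.094]
```

View pics/w8.png

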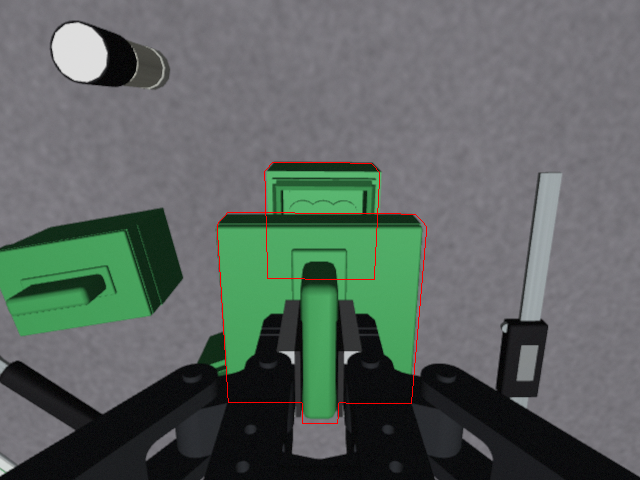

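The square-box outline (265–380, top row 163) and the held lid line up, and the oblong box at left looks flush. Lowering now.

Call:
step_arm:
  increments:
    - {"dx": 0, "dy": 0.04, "dz": 0.8, "wx": 0, "wy": 0, "wz": 0.09}
    - {"dx": 0, "dy": 0, "dz": 1, "wx": 0, "wy": 0, "wz": 0}
    - {"dx": 0, "dy": 0, "dz": 1, "wx": 0, "wy": 0, "wz": 0}
    - {"dx": 0, "dy": 0, "dz": 0.7, "wx": 0, "wy": 0, "wz": 0}
    - {"dx": 0, "dy": 0, "dz": 0.3, "wx": 0, "wy": 0, "wz": 0}

```text
time_s: 22.75
eef_pos: [526.9, -277.6, 112.7]
ee_rot: [-0.0, 0.909, -0.417, -0.001]
force: [0.1, -0.0, -0.6]
grip_width: 0.128
grip_force: 60.0
```

Call:
step_arm:
  increments:
    - {"dx": 0, "dy": 0, "dz": 0.1, "wx": 0, "wy": 0, "wz": 0}
    - {"dx": 0, "dy": 0, "dz": 0.1, "wx": 0, "wy": 0, "wz": 0}
    - {"dx": 0, "dy": 0, "dz": 0.1, "wx": 0, "wy": 0, "wz": 0}
    - {"dx": 0, "dy": 0, "dz": 0.1, "wx": 0, "wy": 0, "wz": 0}
    - {"dx": 0, "dy": 0, "dz": 0.1, "wx": 0, "wy": 0, "wz": 0}

```text
time_s: 23.25
eef_pos: [527.6, -278.3, 102.3]
ee_rot: [0.0, 0.909, -0.417, 0.001]
force: [-1.1, 0.7, -0.5]
grip_width: 0.126
grip_force: 60.0
```

Call:
step_arm:
  increments:
    - {"dx": 0, "dy": 0, "dz": 0.08, "wx": 0, "wy": 0, "wz": 0}
    - {"dx": 0, "dy": 0, "dz": 0.04, "wx": 0, "wy": 0, "wz": 0}
    - {"dx": 0, "dy": 0, "dz": 0.02, "wx": 0, "wy": 0, "wz": 0}
    - {"dx": 0, "dy": 0, "dz": 0, "wx": 0, "wy": 0, "wz": 0}
    - {"dx": 0, "dy": 0, "dz": 0, "wx": 0, "wy": 0, "wz": 0}

```text
time_s: 23.75
eef_pos: [527.3, -278.0, 98.7]
ee_rot: [0.0, 0.909, -0.417, -0.0]
force: [-3.6, 1.5, 6.2]
grip_width: 0.128
grip_force: 60.8
```

Home contact comes at 98.7 mm, as predicted. Release and back off.

Call:
step_arm:
  increments:
    - {"dx": 0, "dy": 0, "dz": 0, "wx": 0, "wy": 0, "wz": 0}
    - {"dx": 0, "dy": 0, "dz": 0, "wx": 0, "wy": 0, "wz": 0}
    - {"dx": 0, "dy": 0, "dz": -0.3, "wx": 0, "wy": 0, "wz": 0}
    - {"dx": 0, "dy": 0, "dz": -0.8, "wx": 0, "wy": 0, "wz": 0}
    - {"dx": 0, "dy": 0, "dz": -1, "wx": 0, "wy": 0, "wz": 0}
  fingers: 40

```text
time_s: 24.25
eef_pos: [527.1, -277.8, 151.1]
ee_rot: [-0.0, 0.909, -0.417, -0.001]
force: [0.8, -0.2, -0.4]
grip_width: 0.468
grip_force: 0.0
```

Call:
step_arm:
  increments:
    - {"dx": 0, "dy": 0, "dz": -1, "wx": 0, "wy": 0, "wz": 0}
    - {"dx": 0, "dy": 0, "dz": -1, "wx": 0, "wy": 0, "wz": 0}
    - {"dx": 0, "dy": 0, "dz": -1, "wx": 0, "wy": 0, "wz": 0}
    - {"dx": 0, "dy": 0, "dz": -1, "wx": 0, "wy": 0, "wz": 0}
    - {"dx": 0, "dy": 0, "dz": -1, "wx": 0, "wy": 0, "wz": 0}

```text
time_s: 24.75
eef_pos: [527.3, -277.9, 277.4]
ee_rot: [0.0, 0.909, -0.417, 0.0]
force: [-0.4, 0.9, -0.4]
grip_width: 0.47
grip_force: 0.0
```

Call:
step_arm:
  increments:
    - {"dx": 0.8, "dy": 0, "dz": -1, "wx": 0, "wy": 0, "wz": 0}
    - {"dx": 0.8, "dy": 0, "dz": -1, "wx": 0, "wy": 0, "wz": 0}
    - {"dx": 0.8, "dy": 0, "dz": 0, "wx": 0, "wy": 0, "wz": 0}
    - {"dx": 0, "dy": 0, "dz": 0, "wx": 0, "wy": 0, "wz": 0}
    - {"dx": 0, "dy": 0, "dz": 0, "wx": 0, "wy": 0, "wz": 0}

```text
time_s: 25.25
eef_pos: [566.4, -323.4, 325.4]
ee_rot: [-0.0, 0.909, -0.417, -0.0]
force: [0.5, -0.5, -0.1]
grip_width: 0.471
grip_force: 0.0
```

```bash
python3 - <<'E'
from h import *
st=ctrl.sense();c=eyes.capture('wrist');R,t=cam(c,st);im=c['frame'];print(st['eef_pos'],st['time_s'])
for n in ['square_lid','oblong_lid']:
  for o in eyes.landmark_of('wrist',n)[:2]: print(n,round(o['p'],2),world(o['point'],R,t).round(1))
for b,l,p in(('square_box','square_lid',(527.5,-278,np.radians(-49.2))),('oblong_box','oblong_lid',(627,-143.3,np.radians(51)))):
    rm=((render(b,*p,0,c,R,t)>.5)|(render(l,*p,50,c,R,t)>.5)).astype(np.uint8);cv2.drawContours(im,cv2.findContours(rm,0,2)[0],-1,(0,0,255),1)
cv2.imwrite('pics/w9.png',im)
E
```

```text
[ 566.38106105 -323.35361762  325.40560352] 25.25
square_lid 0.61 [ 523.5 -276.5   47.8]
oblong_lid 0.85 [ 625.4 -142.    50.2]
```

View pics/w9.png

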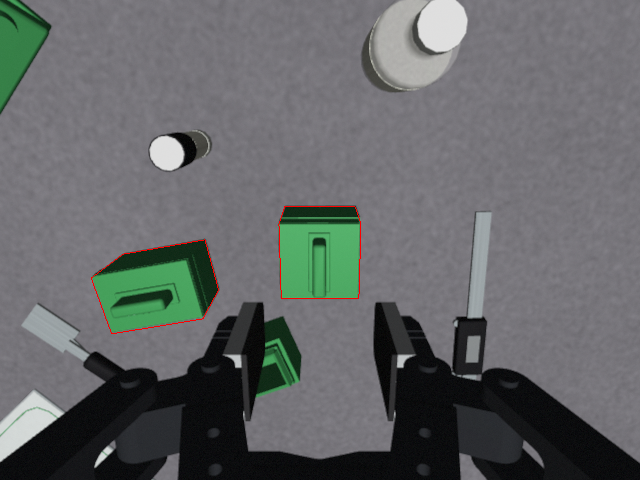

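Both closed boxes, oblong (155,290) and square (320,252), match the fully-home outlines, and the small box looks undisturbed. I'll hand it in.

```bash
python3 -c "
from rig import finish_job
print(finish_job())"
```

```text
the job is handed in; nothing more can be done
None
```

I closed the square and oblong boxes with their lids flush and fully home, left the small box and bracket alone, and handed the job in at about 25.4 s of the 48 s allowed.

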